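Hold open the gate of a battery charging box

ROBOT

A 7-joint arm with a two-finger parallel gripper is mounted at the origin on a cart in front of the work surface, level with it; the furniture and walls round the work are solid. World frame = base frame: x ahead of the robot, y to its left, z up, the work surface at z = 0. Lengths are in mm, angles in rad, forces in N, time in s.
With the tool pointing down it reaches from about 400 to 900 mm from the base axis. Payload 5.6 kg.
Tool frame: the origin (TCP) lies at the very end of the fingers, on their centre line; the grasp point (between the pads) lies 19 mm behind it (grip_depth is the distance from the TCP to the grasp point, in mm); z points along the fingers, y is the direction in which the jaws open and shut (so a half turn about z gives the same grasp; the last joint's range is limited). The gripper opens to 92 mm and grips with 3 to 60 N. Pads are 20 mm wide; open, the fingers measure 128 mm over their backs; the gripper's body (75 mm by 189 mm) begins 69 mm behind the grasp point.
Start: joints at [1.262, 0.468, -0.012, 1.603, 0.006, 1.071, -0.056], TCP at [170.7, -627.192, 214.592] pointing down, gripper open.
Joint ranges: [-2.53, 2.53], [-0.31, 2.02], [-1.57, 1.55], [0.28, 2.44], [-1.29, 4.43], [0.15, 1.84], [-2.92, 2.92]. Speed limits (rad/s): [2.57, 2.57, 3.14, 3.14, 3.14, 3.14, 3.14].

INTERFACE

Orientations are given as a unit quaternion [w, x, y, z].
In Python, from station import * gives the robot as it stands. The module is installed in compiled form; this text tells all that it offers.
- The arm moves only by the tool drive_tool, never from a script. Its argument "rows" is a list of rows, each an object with "dp": the shift along the tool's x, y, z in mm, a list of three; "spin": the turn about the tool's z in rad; "jaw": the closure in counts, from 0 (fully open) to 255 (shut). A call has 1 to 5 rows; each row shifts and turns the pose as measured when the row begins, along the tool's axes as they then stand; what a row does not reach is not made up. A row lasts 1/10 s, in which the tool goes at most 50 mm and 8.59 degrees, less where a joint would pass 70% of its speed; a pose out of reach is approached as far as the arm can. A call with a gripper value outside its range is refused whole. The fingers move at their own pace and stop on an object; "force" is the grip in N (left out, the last holds). Time passes only in rows, so rows that do not move let the fingers close. It gives the time, the measured TCP pose, the force and the opening at its end, in the units of the state.
- observe(): the state, without advancing time (a new reading comes with each control period).
- capture(name): name is "scene" or "top" or "wrist"; returns a dict with "frame" (384x512x3 uint8, red, green, blue), "fov_y" (degrees; the focal length in pixels is half the picture's height over the tangent of half this angle, whatever the lens; pixels are square), "cx", "cy" (the principal point, pixels), "cam_to_world" (4x4, takes a point from camera to world coordinates). Camera axes: x right, y down, z forward; pixel columns grow to the right and rows downward; lengths in mm; the calibration is good to about 2 mm. The wrist camera is an equidistant fisheye: a pixel r from the principal point sees the ray r / f radians off the axis. A picture is of the moment at which its call begins. There is no depth.
- job_done(): hands the job in, once; it reports no verdict.
The state is a dict: "t": time; "q": joint angles; "joint_vel": joint speeds; "joint_efforts": joint torques, N m; "ee_pos": TCP position; "tool_rot": TCP orientation; "force": force on the tool from outside, world axes, zero at the start; "moment": the same for the moment, N m; "finger_gap": finger opening in mm.
Only numpy, scipy, OpenCV 4.12 (cv2) and the standard library are available. Lean on these libraries where they do the work, as an engineer would, in place of code of your own. Each camera call takes 0.05 s, during which the arm holds its last target. There are 200 camera calls.

TASK

Open up the grey steel charging box so that a workmate can slide the charger out through its front: first raise its stiff lid by the knob to about 65 degrees and leave it standing there by itself, short of upright so that it stays off the tools on the wall. Then squeeze the two tabs of the plain bolt (by the gate's hinge) together so that the bolt stays drawn back, and after that squeeze the tabs of the spring bolt (towards the gate's free end) and, with that bolt drawn, swing the barred gate past its ball catch until it stands about square to the front. The hinge is sprung and would shut the gate again, so finish while holding the gate wide open, with the charger and the things lying round the box left where they are.

Things in the scene. Friction and masses are not known exactly. Their poses are not given: they have to be found in the camera images.
- charge_box: Grey sheet-steel charging box, fixed to the bench: 178 deep (x) x 216 wide (y) x 128 mm high to its rim, plus a 51 mm deep lid. Origin on the bench under the middle of its front edge; x points from front to back, y to the left seen from the robot, z up. A tie bar runs across just behind the gate's top. Under the lid only the bolts' tabs (40 mm) stand more than 15 mm above the rim.
- lid (a joint): Lid angle in rad, 0 shut, grows as the lid rises, stop at 1.9; at the start shut or a little ajar. The lid is 188 mm from hinge to front with a 48 mm skirt and turns about the back wall's rim on stiff friction hinges: it stays at any angle it is left at and takes about 5 N at the knob to raise.
- lid_knob (a point): Middle of the head of the black knob on the middle of the lid's front: round head 25 mm across and 20 mm long on a 13 mm stem, its axis along the box's x when the lid is shut. This point is 35 mm out from the lid's front face (head 25 to 45 mm out). It can be pinched along the box's y from above and pivots in the grip as the lid rises.
- lid_hinge (a point): Middle of the lid's hinge axis (axis along the box's y), on the rim of the back wall; the knob point lies 223 mm in front of it and 22 mm above it when the lid is shut.
- stay_bolt (a joint): Draw of the plain bolt in m: 0 shot, 0.012 fully drawn (its stop). It lies along y on the tie bar near the gate's hinge and goes through an eye on the gate; the gate is free of it from 0.010. It slides stiffly (about 4 N) and stays where it is left.
- stay_bolt_tabs (a point): Squeeze point of the plain bolt: two upright tabs, each 16 mm (x) x 5 mm (y), tops 40 mm above the rim, one fixed (hinge side), one on the bolt. The point is 34 mm above the rim, midway between their outer faces when fully squeezed: fixed outer face 13 mm away (+y of the box), bolt's outer face 25 mm away (-y) when shot, 13 mm when drawn. Squeeze along the box's y.
- spring_bolt (a joint): Draw of the spring bolt in m: 0 shot, 0.012 fully drawn (its stop). It lies along the gate's top rail and shoots into a keeper on the right wall; the gate is free of it from 0.010. A spring shoots it again when let go (5 N shot, 9 N drawn).
- spring_bolt_tabs (a point): Squeeze point of the spring bolt, moving with the gate, 135.5 mm from its hinge axis: two tabs like the plain bolt's, the fixed one on the hinge side. The point is 34 mm above the rim, midway between their outer faces when fully squeezed: fixed outer face 13 mm away, bolt's outer face 25 mm away when shot, 13 mm when drawn. Squeeze along the gate's length.
- gate (a joint): Gate angle in rad: 0 shut, grows as the free end swings out towards the robot, 1.57 square to the front, stop at 1.75. A ball catch holds it shut up to about 0.08 (about 12 N at the tabs to pull it past); a spring in the hinge pulls it shut everywhere (2 N at the tabs near shut, 4 N when square).
- gate_hinge (a point): Gate's upright hinge axis, at rim height, at the left end of the front, 13 mm behind the front edge. The gate is a frame of 14 mm bars, 193 mm long and 113 mm high, that runs from here to the right when shut; its own y points from the free end to the hinge.
- gate_free_edge (a point): Top of the gate's free edge, at rim height, 197 mm from the hinge axis.
- charger: Black battery charger with a pack on it, 91 x 135 x 103 mm, loose in the box behind the gate; origin at the middle of its underside.
- spare_pack: Spare battery pack, black, standing on the bench to the right of the box, 60 x 75 x 100 mm; origin at the middle of its underside.
- pliers: Pliers lying on the bench, 163 x 114 x 12 mm; origin at the middle of the underside.
- wax_tin: Round flat tin, 75 mm across, 29 mm high, on the bench behind the spare pack; origin at the middle of its underside.
There are look-alikes about, which are no part of the job. What is shaped like the charger but blue is not meant.

How it is judged:
By the outcome, as a careful person would: the job done as asked, in the order asked, and still so for the second after the job is handed in, while the arm keeps its last pose, push and grip.
It also fails if it takes over 61 s, if anything falls off the work surface, if the arm or the gripper's body presses on something with over 40 N, if the wrist force passes 120 N, or if a joint passes its speed limit or range.

## Working session

There is one attempt and no reset: what is moved stays moved. The work goes in short steps, Python scripts to look and compute and a tool call to move; the robot and the scene stay as the last step left them, time stands still between calls to the robot, and variables do not carry over. Pictures are saved under pics/ and viewed, on a budget of 10 in all, crops included, one or two more only if the job needs it, and the job is handed in when it is done.

Besides the shell and the picture viewer there is one more tool, called after "Request:" as name([rows], argument=value, ...), one row to a line, values as JSON. drive_tool: Moves the arm, as the interface text tells. Its arguments: {"type":"object","properties":{"rows":{"type":"array"},"force":{"type":"number"}},"required":["rows"]}

```bash
mkdir -p pics
cat > h.py <<'E'
import numpy as np, cv2
from station import *
def ray(c,u,v,fish=False):
    f=192/np.tan(np.radians(c["fov_y"]/2)); M=np.array(c["cam_to_world"])
    x,y=u-c["cx"],v-c["cy"]
    if fish:
        r=np.hypot(x,y); t=r/f; d=np.array([x/r*np.sin(t),y/r*np.sin(t),np.cos(t)]) if r>0 else np.array([0,0,1.])
    else: d=np.array([x/f,y/f,1.])
    return M[:3,3],M[:3,:3]@d/np.linalg.norm(d)
def plane(c,u,v,z,fish=False):
    o,d=ray(c,u,v,fish); return o+d*(z-o[2])/d[2]
def proj(c,p):
    f=192/np.tan(np.radians(c["fov_y"]/2)); M=np.array(c["cam_to_world"]); q=M[:3,:3].T@(np.array(p)-M[:3,3])
    return c["cx"]+f*q[0]/q[2],c["cy"]+f*q[1]/q[2]
def tri(c1,p1,c2,p2,f1=False,f2=False):
    o1,d1=ray(c1,*p1,f1);o2,d2=ray(c2,*p2,f2)
    s=np.linalg.lstsq(np.c_[d1,-d2],o2-o1,rcond=None)[0]
    a=o1+s[0]*d1;b=o2+s[1]*d2
    return (a+b)/2,np.linalg.norm(a-b)
E
python3 - <<'E'
from h import *
import pickle
cs={n:capture(n) for n in("scene","top")}
pickle.dump(cs,open("c0.pkl","wb"))
for n,c in cs.items():
    print(n,c["fov_y"],c["cx"],c["cy"],np.round(c["cam_to_world"],3).tolist())
    cv2.imwrite(f"pics/{n}0.png",cv2.resize(c["frame"][:,:,::-1],(800,600),interpolation=cv2.INTER_CUBIC))
print(observe())
E
```

```text
scene 48.386180503319245 251.35625041572075 201.23948216706523 [[-0.823, -0.303, 0.481, 100.038], [-0.568, 0.472, -0.674, 744.38], [-0.023, -0.828, -0.561, 650.813], [0.0, 0.0, 0.0, 1.0]]
top 46.610553738468134 253.20853730371044 196.18993730395118 [[0.025, -0.995, 0.095, 435.508], [-1.0, -0.023, 0.02, 93.388], [-0.018, -0.095, -0.995, 1248.951], [0.0, 0.0, 0.0, 1.0]]
{'t': 0.1, 'q': array([ 1.26200347,  0.46825658, -0.01161242,  1.60352969,  0.00601977,
        1.07143637, -0.05631753]), 'joint_vel': array([-8.95463005e-04, -2.06787294e-03, -3.28983410e-04, -3.78561578e-03,
       -2.27880233e-06,  9.21519657e-04,  4.86157105e-04]), 'joint_efforts': array([ 1.07216045e-03, -5.21644020e+01, -1.22909408e-02, -2.44366926e+01,
       -5.66857774e-02,  1.40486835e-02,  6.46821263e-05]), 'ee_pos': array([ 170.53201217, -626.6760135 ,  213.75749995]), 'tool_rot': array([-7.79746734e-04,  9.91186179e-01,  1.32473852e-01, -1.69216310e-04]), 'force': array([ 0.02320169, -0.79543237,  0.24681002]), 'moment': array([-0.01169353,  0.00939714,  0.0299661 ]), 'finger_gap': 91.8159701204942}
```

View pics/scene0.png

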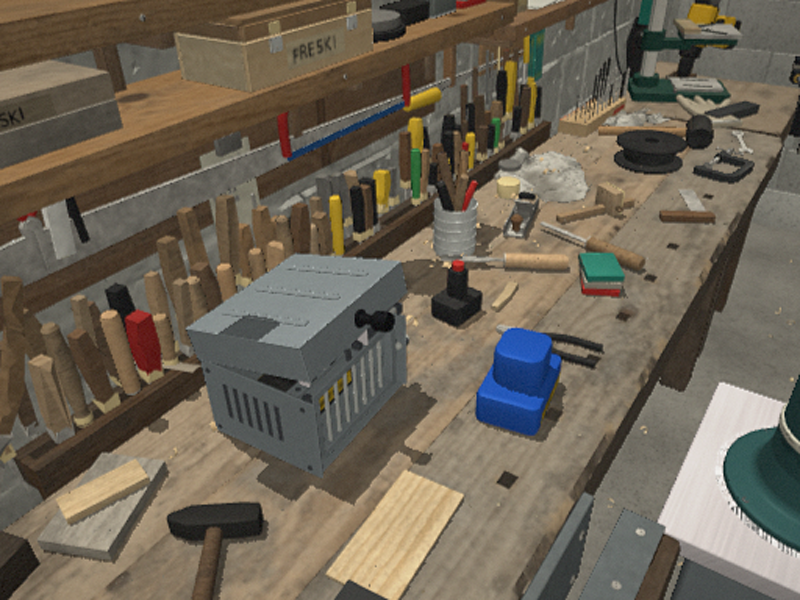

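View pics/top0.png

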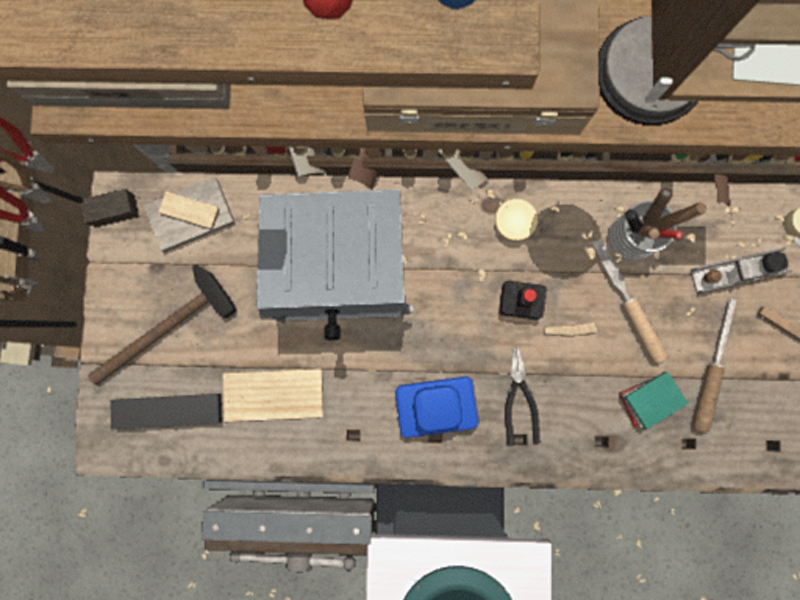

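Run:
```python
from h import *
import pickle
cs=pickle.load(open("c0.pkl","rb"));S,T=cs["scene"],cs["top"]
k=.64
g=cv2.cvtColor(S["frame"],cv2.COLOR_RGB2GRAY)
print("knob",tri(S,(378*k,320*k),T,(332*k,327*k)))
print("front-left bottom",plane(S,318*k,470*k,0),"back-left bottom",plane(S,222*k,426*k,0), "front right",plane(S,405*k,383*k,0))
for n,a in dict(backL=(258,195),backR=(402,190),frL=(258,308),frR=(405,303)).items():
    print(n,[plane(T,a[0]*k,a[1]*k,z).round(0)[:2] for z in(128,179,200)])
print("lid FL",tri(S,(303*k,350*k),T,(258*k,308*k)))
print("lid FR",tri(S,(408*k,262*k),T,(400*k,190*k)),)
print("lid BL",tri(S,(188*k,328*k),T,(258*k,195*k)))
a=S["frame"][150:310,110:280,::-1]; b=T["frame"][110:240,150:280,::-1]
a=cv2.resize(a,None,fx=3.4,fy=3.4,interpolation=cv2.INTER_CUBIC); b=cv2.resize(b,(a.shape[0]*130//130,a.shape[0]),interpolation=cv2.INTER_CUBIC)
cv2.imwrite("pics/crop1.png",cv2.resize(a,(578,544)))
```

```text
knob (array([502.70405968, 211.25422978, 190.99535293]), np.float64(0.01988016568205069))
front-left bottom [535.5174732  310.74164822   0.        ] back-left bottom [701.6766998  321.98250825   0.        ] front right [537.95167074 103.85400234   0.        ]
backL [array([722., 348.]), array([709., 336.]), array([703., 331.])]
backR [array([735., 111.]), array([721., 110.]), array([716., 109.])]
frL [array([535., 340.]), array([530., 328.]), array([528., 324.])]
frR [array([548., 101.]), array([543., 101.]), array([541., 101.])]
lid FL (array([526.78919208, 321.61573617, 205.9346238 ]), np.float64(2.6862758698275773))
lid FR (array([641.61466699,  78.00286295, 190.20909509]), np.float64(163.075215446311))
lid BL (array([708.50424147, 335.90894043, 174.82641221]), np.float64(3.2531752953712423))
```

View pics/crop1.png

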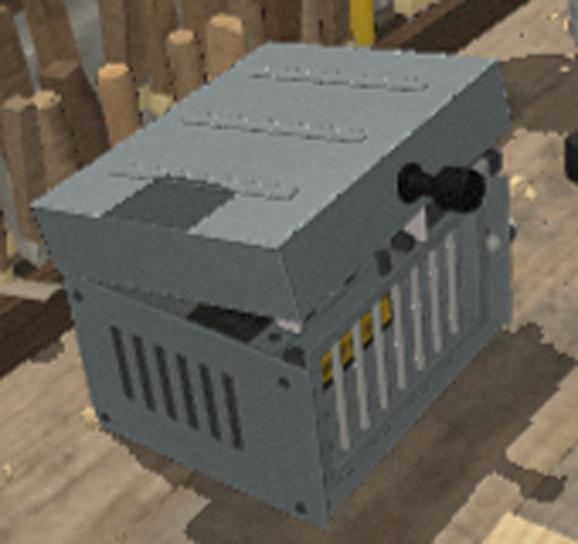

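Run:
```python
from h import *
import pickle
cs=pickle.load(open("c0.pkl","rb"));S,T=cs["scene"],cs["top"]
c=lambda x,y:(110+x/3.4,150+y/3.4)
k=.64
for t in((332,328),(332,331)):print("knob",tri(S,c(460,188),T,(t[0]*k,t[1]*k)))
for n,a in dict(FL=(326,526),BL=(105,432),FR=(512,326)).items(): print(n,plane(S,*c(*a),0).round(1))
# gate bars/ rim points at z=128
for n,a in dict(rimFL=(320,383),rimBL=(66,278)).items(): print(n,plane(S,*c(*a),128).round(1))
# dark blobs of T lid
f=T["frame"][100:225,155:275].astype(int); m=(f.max(2)<45).astype(np.uint8)
n,l,s,ce=cv2.connectedComponentsWithStats(m)
for i in range(1,n):
    if s[i,4]>15: print(s[i]+[155,100,0,0,0],ce[i]+[155,100])
g=cv2.cvtColor(T["frame"],cv2.COLOR_RGB2GRAY)
```

```text
knob (array([499.00898636, 209.84267019, 190.72004904]), np.float64(5.170011720909848))
knob (array([496.02384467, 210.60350684, 192.04318588]), np.float64(1.240644957497666))
FL [524.8 316.1   0. ]
BL [693.6 333.1   0. ]
FR [533.7 104.4   0. ]
rimFL [508.  324.8 128. ]
rimBL [691.8 336.7 128. ]
[155 106  34   5 128] [170.609375  108.3984375]
[207 107  17   5  54] [215.62962963 108.94444444]
[240 108  35   5 124] [258.12903226 110.07258065]
[208 198  10  20 138] [212.15942029 207.78985507]
```

Request:
drive_tool([
  {"dp": [28,-35,-10],"spin": 0.107,"jaw": 0},
  {"dp": [24,-38,-15],"spin": 0.106,"jaw": 0},
  {"dp": [20,-40,-15],"spin": 0,"jaw": 0},
  {"dp": [20,-40,-15],"spin": 0,"jaw": 0},
  {"dp": [20,-40,-15],"spin": 0,"jaw": 0},
], force=20)

```text
t: 0.6
ee_pos: [258.3, -417.9, 279.5]
tool_rot: [-0.005, 1.0, 0.016, -0.004]
force: [1.4, -0.1, -0.6]
finger_gap: 91.7
```

Request:
drive_tool([
  {"dp": [22,-43,-2],"spin": -0.02,"jaw": 0},
  {"dp": [22,-43,-2],"spin": 0,"jaw": 0},
  {"dp": [22,-43,0],"spin": 0,"jaw": 0},
  {"dp": [22,-43,0],"spin": 0,"jaw": 0},
  {"dp": [22,-43,0],"spin": 0,"jaw": 0},
])

```text
t: 1.1
ee_pos: [359.8, -190.1, 286.7]
tool_rot: [-0.003, 1.0, 0.026, -0.002]
force: [0.8, 0.1, 0.3]
finger_gap: 91.7
```

Request:
drive_tool([
  {"dp": [22,-43,0],"spin": 0,"jaw": 0},
  {"dp": [22,-43,0],"spin": 0,"jaw": 0},
  {"dp": [22,-43,0],"spin": 0,"jaw": 0},
  {"dp": [22,-43,0],"spin": 0,"jaw": 0},
  {"dp": [22,-43,0],"spin": 0,"jaw": 0},
])

```text
t: 1.6
ee_pos: [459.3, 39.0, 287.5]
tool_rot: [-0.001, 1.0, 0.025, -0.001]
force: [0.4, -0.4, -0.1]
finger_gap: 91.9
```

Request:
drive_tool([
  {"dp": [10,-43,0],"spin": 0,"jaw": 0},
  {"dp": [10,-43,0],"spin": 0,"jaw": 0},
  {"dp": [10,-43,8],"spin": 0,"jaw": 0},
  {"dp": [8,-35,8],"spin": 0,"jaw": 0},
  {"dp": [0,0,8],"spin": 0,"jaw": 0},
])

```text
t: 2.1
ee_pos: [489.7, 218.3, 263.3]
tool_rot: [-0.004, 1.0, 0.028, -0.001]
force: [0.4, -0.3, -0.5]
finger_gap: 92.2
```

Run:
```python
from h import *
import pickle
w=capture("wrist");pickle.dump((w,observe()),open("w1.pkl","wb"))
print(w["fov_y"],w["cx"],w["cy"],np.round(w["cam_to_world"],3).tolist(),observe()["ee_pos"])
cv2.imwrite("pics/w1.png",cv2.resize(w["frame"][:,:,::-1],(800,600),interpolation=cv2.INTER_CUBIC))
```

```text
65.70646984690485 254.6919988971952 194.01700036158303 [[0.056, -0.957, -0.285, 571.837], [-0.998, -0.056, -0.009, 223.13], [-0.008, 0.285, -0.958, 432.708], [0.0, 0.0, 0.0, 1.0]] [489.00149601 215.297656   261.63537726]
```

View pics/w1.png

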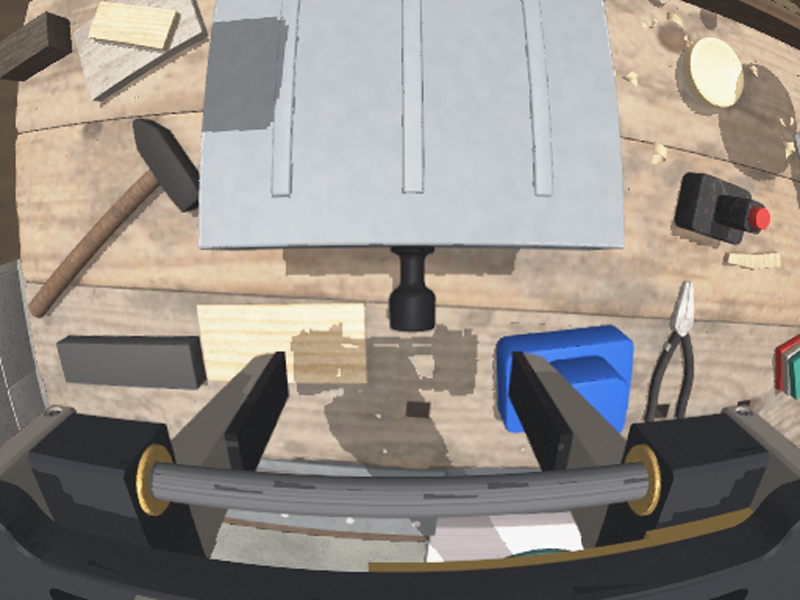

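Run:
```python
from h import *
import pickle
cs=pickle.load(open("c0.pkl","rb"));S,T=cs["scene"],cs["top"]
w,o=pickle.load(open("w1.pkl","rb"));k=.64
print(tri(S,(110+460/3.4,150+188/3.4),w,(412*k,307*k),False,True))
P=lambda u,v,z:plane(w,u*k,v*k,z,True).round(1)
print(P(412,307,192),P(200,247,212),P(623,247,212))
```

```text
(array([496.8452016 , 211.77598334, 191.54637377]), np.float64(4.11568297498914))
[498.5 213.3 192. ] [530.2 324.2 212. ] [543.4 106.3 212. ]
```

Request:
drive_tool([
  {"dp": [5,2,40],"spin": 0,"jaw": 0},
  {"dp": [3,1,40],"spin": 0,"jaw": 60},
  {"dp": [0,0,9],"spin": 0,"jaw": 120},
  {"dp": [0,0,0],"spin": 0,"jaw": 120},
  {"dp": [0,0,0],"spin": 0,"jaw": 140},
], force=25)

```text
t: 2.65
ee_pos: [498.2, 207.1, 171.4]
tool_rot: [-0.0, 1.0, 0.024, -0.002]
force: [0.6, 0.1, 0.7]
finger_gap: 61.9
```

Request:
drive_tool([
  {"dp": [0,-5,0],"spin": -0.012,"jaw": 140},
  {"dp": [0,0,0],"spin": 0,"jaw": 255},
  {"dp": [0,0,0],"spin": 0,"jaw": 255},
  {"dp": [0,0,0],"spin": 0,"jaw": 255},
  {"dp": [0,0,0],"spin": 0,"jaw": 255},
])

```text
t: 3.15
ee_pos: [500.7, 212.1, 176.9]
tool_rot: [-0.0, 1.0, 0.03, 0.003]
force: [0.7, -1.2, -2.9]
finger_gap: 24.1
```

Request:
drive_tool([
  {"dp": [6,0,-17],"spin": 0,"jaw": 255},
  {"dp": [7.5,0,-16.5],"spin": 0,"jaw": 255},
  {"dp": [8.5,0,-15.5],"spin": 0,"jaw": 255},
  {"dp": [10,0,-14.5],"spin": 0,"jaw": 255},
  {"dp": [11,0,-14],"spin": 0,"jaw": 255},
])

```text
t: 3.65
ee_pos: [538.6, 214.4, 250.2]
tool_rot: [0.0, 0.999, 0.031, -0.004]
force: [-0.2, -0.1, -7.0]
finger_gap: 23.9
```

Request:
drive_tool([
  {"dp": [17,0,-19],"spin": 0,"jaw": 255},
  {"dp": [19,0,-17],"spin": 0,"jaw": 255},
  {"dp": [21,0,-14.5],"spin": 0,"jaw": 255},
  {"dp": [20,0,-11],"spin": 0,"jaw": 255},
  {"dp": [10,0,-5],"spin": 0,"jaw": 255},
])

```text
t: 4.15
ee_pos: [618.1, 219.2, 313.5]
tool_rot: [0.003, 0.999, 0.033, -0.018]
force: [-3.4, -0.1, -1.8]
finger_gap: 23.7
```

Run:
```python
from h import *
import pickle
cs={n:capture(n) for n in("scene","wrist")};pickle.dump(cs,open("c2.pkl","wb"))
o=observe();print(o["ee_pos"],o["force"])
r=np.array([712.5,0,128])-o["ee_pos"]-[0,0,19];print(np.degrees(np.arctan2(-r[2],r[0]))-5.63)
cv2.imwrite("pics/s2.png",np.hstack([cv2.resize(cs["scene"]["frame"][90:350,60:380,::-1],(400,325)),cv2.resize(cs["wrist"]["frame"][:,:,::-1],(400,325))]))
```

```text
[619.03973382 219.32018801 313.82077846] [-0.8212737  -1.43227375  5.21231897]
59.842659789570384
```

View pics/s2.png

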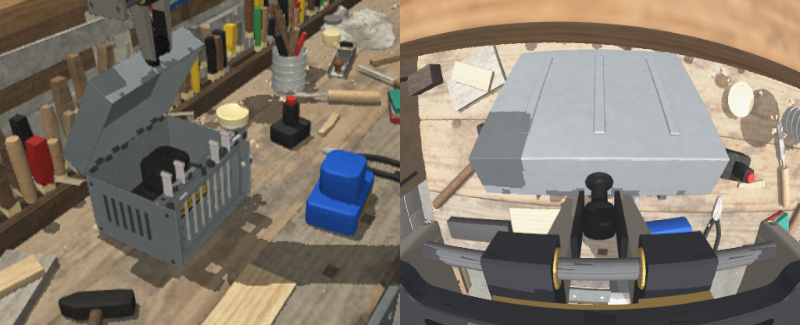

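Request:
drive_tool([
  {"dp": [12,0,-5],"spin": 0,"jaw": 255},
  {"dp": [9,0,-3],"spin": 0,"jaw": 255},
  {"dp": [0,0,0],"spin": 0,"jaw": 255},
])

```text
t: 4.55
ee_pos: [637.2, 220.4, 321.4]
tool_rot: [0.004, 0.999, 0.034, -0.02]
force: [1.5, -1.0, 0.8]
finger_gap: 23.9
```

Request:
drive_tool([
  {"dp": [0,0,0],"spin": 0,"jaw": 120},
  {"dp": [0,0,0],"spin": 0,"jaw": 80},
  {"dp": [0,0,-15],"spin": 0,"jaw": 80},
  {"dp": [-10,0,-30],"spin": 0,"jaw": 80},
  {"dp": [-30,0,-15],"spin": 0,"jaw": 80},
])

```text
t: 5.05
ee_pos: [600.2, 217.2, 381.4]
tool_rot: [0.004, 0.999, 0.033, -0.021]
force: [1.2, 0.3, 0.4]
finger_gap: 61.8
```

Request:
drive_tool([
  {"dp": [-45,0,0],"spin": 0,"jaw": 80},
  {"dp": [-45,0,0],"spin": 0,"jaw": 80},
  {"dp": [-35,0,20],"spin": 0,"jaw": 80},
  {"dp": [0,0,40],"spin": 0,"jaw": 80},
  {"dp": [0,0,20],"spin": 0,"jaw": 80},
])

```text
t: 5.55
ee_pos: [468.7, 212.6, 316.3]
tool_rot: [0.002, 0.999, 0.034, -0.011]
force: [1.4, -0.9, -1.4]
finger_gap: 63.1
```

Run:
```python
from h import *
import pickle
cs={n:capture(n) for n in("scene","wrist","top")};pickle.dump(cs,open("c3.pkl","wb"))
o=observe();print(o["ee_pos"],o["force"],o["tool_rot"])
cv2.imwrite("pics/s3.png",cv2.resize(cs["scene"]["frame"][90:310,110:290,::-1],(491,600),interpolation=cv2.INTER_CUBIC))
cv2.imwrite("pics/w3.png",cv2.resize(cs["wrist"]["frame"][:,:,::-1],(800,600),interpolation=cv2.INTER_CUBIC))
```

```text
[469.86281905 213.37252322 317.58108541] [ 0.06086928 -0.18562698  1.66194958] [ 0.00162522  0.99934494  0.03443857 -0.01100163]
```

View pics/s3.png

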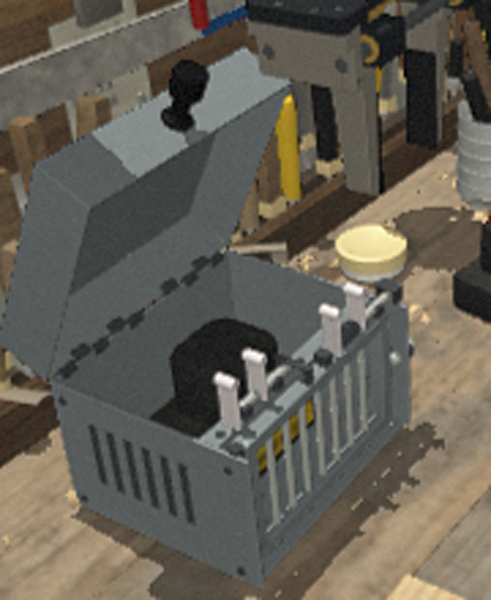

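View pics/w3.png

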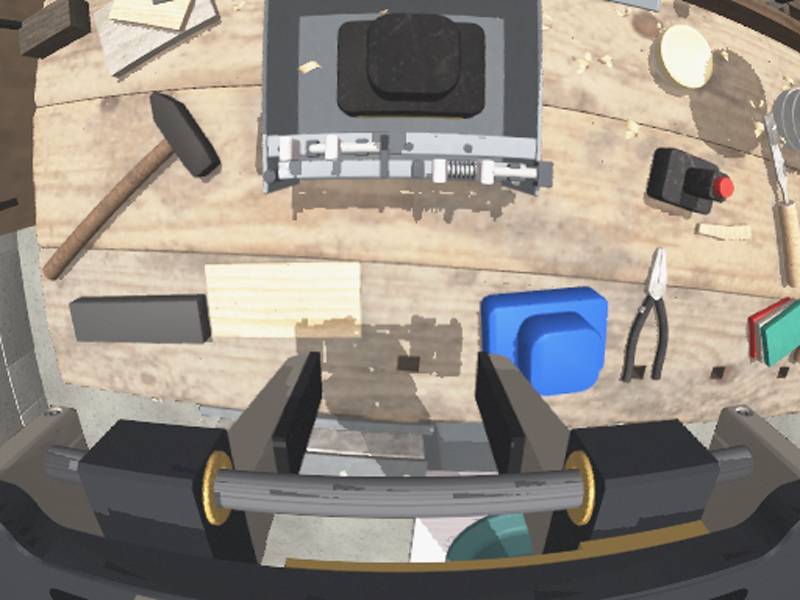

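Run:
```python
from h import *
import pickle
cs=pickle.load(open("c3.pkl","rb"));S,T,W=cs["scene"],cs["top"],cs["wrist"];k=.64
f=W["frame"].astype(int); m=((f.min(2)>175)).astype(np.uint8); m[:80]=0;m[125:]=0;m[:,:160]=0;m[:,360:]=0
n,l,s,ce=cv2.connectedComponentsWithStats(m)
for i in range(1,n):
    if s[i,4]>15: print(s[i],ce[i].round(1),plane(W,*ce[i],168,True).round(1))
sc=lambda x,y:(110+x/2.728,90+y/2.728)
for n,a,b in(("pf",(227,378),(288,148)),("pb",(254,354),(332,147)),("sf",(329,312),(440,170)),("sb",(354,292),(486,172))):
    p,e=tri(S,sc(*a),W,(b[0]*k,b[1]*k),False,True);print(n,p.round(1),round(e,1),plane(S,*sc(*a),168).round(1),plane(W,b[0]*k,b[1]*k,168,True).round(1))
o,d=ray(S,*sc(188,82)); th=np.radians(3.3);nrm=np.array([-np.sin(th),np.cos(th),0]);H=np.array([712.5,225.5,128])
p=o+d*(nrm@(H-o))/(nrm@d);r=p-H;print("knob",p,np.linalg.norm(r),np.degrees(np.arctan2(r[2],np.hypot(r[0],r[1])))-5.63)
cv2.imwrite("pics/w3c.png",cv2.resize(W["frame"][70:130,150:370,::-1],None,fx=3.6,fy=3.6,interpolation=cv2.INTER_CUBIC))
```

```text
[160  80   5   5  17] [162.5  81.5] [571.3 319.2 168. ]
[344  80  16  23 233] [351.   89.1] [577.3 117.7 168. ]
[ 171   85   72   29 1047] [202.5  96.3] [555.9 274.5 168. ]
[ 257   85   86   16 1015] [301.2  92.3] [567.  171.7 168. ]
[168  86   3  24  55] [168.8  97.9] [553.5 311.2 168. ]
[217 102  26  11 256] [230.1 107.4] [545.4 244.7 168. ]
[249 103  15  10 140] [255.6 107.4] [547.  218.1 168. ]
[272 102  14  15 159] [278.9 108.3] [547.9 193.8 168. ]
[308 102  35  16 302] [321.3 109.2] [551.4 148.6 168. ]
[353 103   7  21  98] [356.5 113.6] [551.5 108.6 168. ]
[160 112   9   9  55] [163.3 115.8] [534.  316.7 168. ]
[343 120   7   5  20] [345.8 122. ] [540.7 119.9 168. ]
pf [556.6 294.3 165.5] 1.3 [553.6 296.3 168. ] [557.1 294.1 168. ]
pb [558.1 263.8 166.1] 1.3 [555.8 265.3 168. ] [558.6 264.  168. ]
sf [547.4 190.3 163.2] 0.5 [542.8 195.6 168. ] [547.6 190.9 168. ]
sb [548.6 158.  162.2] 1.5 [542.9 164.2 168. ] [549.3 159.6 168. ]
knob [631.80481149 220.84714471 337.40027925] 224.4589928244142 63.2632425426688
```

View pics/w3c.png

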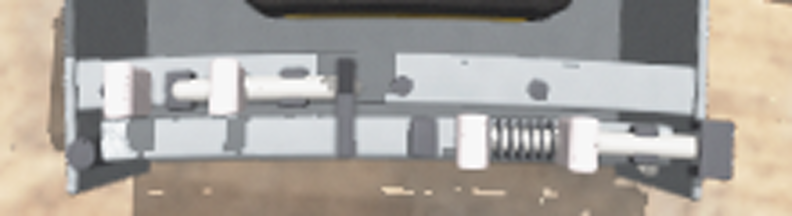

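Request:
drive_tool([
  {"dp": [5,-25,30],"spin": 0.005,"jaw": 70},
  {"dp": [5,-25,35],"spin": 0,"jaw": 70},
  {"dp": [5,-20,35],"spin": 0,"jaw": 70},
  {"dp": [0,0,0],"spin": 0,"jaw": 70},
])

```text
t: 6.1
ee_pos: [486.4, 287.7, 222.5]
tool_rot: [-0.001, 1.0, 0.028, -0.004]
force: [0.4, -1.0, 0.3]
finger_gap: 66.8
```

Run:
```python
from h import *
import pickle
c=lambda x,y:(150+x/3.6,70+y/3.6)
W0=pickle.load(open("c3.pkl","rb"))["wrist"]
for a in((120,90),(226,87),(472,142),(584,145)): print(plane(W0,*c(*a),168,True).round(1))
cs={n:capture(n) for n in("scene","wrist")};pickle.dump(cs,open("c4.pkl","wb"));S=cs["scene"];W=cs["wrist"]
o=observe();print(o["ee_pos"],o["q"].round(2),o["tool_rot"])
M=np.array(W["cam_to_world"]);print("cam",M[:3,3],"in scene",proj(S,M[:3,3]),proj(S,o["ee_pos"]))
cv2.imwrite("pics/s4.png",np.hstack([cv2.resize(S["frame"][:310,50:350,::-1],(435,450),interpolation=cv2.INTER_CUBIC),cv2.resize(W["frame"][50:200,150:270,::-1],(360,450),interpolation=cv2.INTER_CUBIC)]))
```

```text
[556.8 295.2 168. ]
[558.5 263.7 168. ]
[546.9 191.4 168. ]
[549.2 158.3 168. ]
[488.63014501 286.80139931 226.43939393] [-0.05  0.41 -0.69  1.76  0.29  1.07 -2.35] [-0.00154098  0.99962507  0.02731621 -0.00107885]
cam [570.52907685 292.797859   394.13515666] in scene (np.float64(172.34856396017238), np.float64(110.39097348241823)) (np.float64(222.18222997240946), np.float64(211.36375048577113))
```

View pics/s4.png

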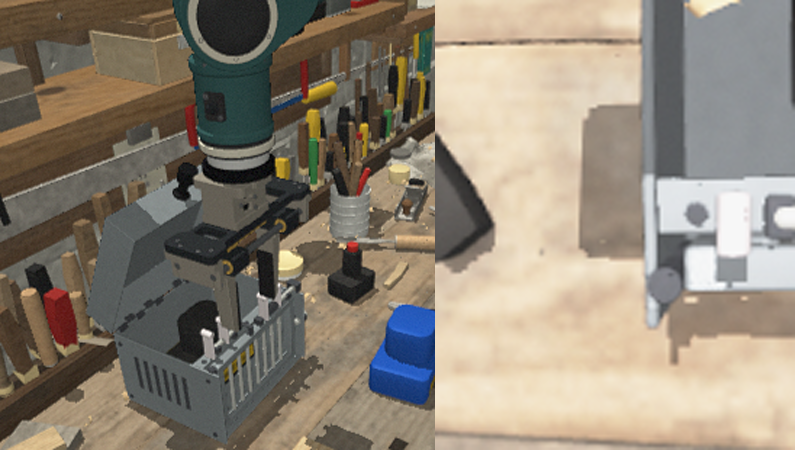

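Request:
drive_tool([
  {"dp": [0,0,0],"spin": -0.149,"jaw": 70},
  {"dp": [0,0,0],"spin": -0.149,"jaw": 70},
  {"dp": [0,0,0],"spin": -0.149,"jaw": 70},
  {"dp": [0,0,0],"spin": -0.149,"jaw": 70},
  {"dp": [0,0,0],"spin": -0.149,"jaw": 70},
])

```text
t: 6.7
ee_pos: [496.9, 284.2, 240.9]
tool_rot: [0.001, 0.92, 0.393, 0.009]
force: [0.7, -0.1, -0.2]
finger_gap: 66.7
```

```bash
python3 -c "
from h import *
o=observe();print(o['ee_pos'],o['q'].round(2),o['tool_rot'])"
```

```text
[496.85558477 284.2348406  240.92287602] [ 0.07  0.44 -0.85  1.74  0.38  1.11 -1.66] [7.51865520e-04 9.19596940e-01 3.92756353e-01 9.12967312e-03]
```

Request:
drive_tool([
  {"dp": [0,0,3],"spin": -0.149,"jaw": 70},
  {"dp": [0,0,3],"spin": -0.149,"jaw": 70},
  {"dp": [0,0,3],"spin": -0.149,"jaw": 70},
  {"dp": [0,0,3],"spin": -0.149,"jaw": 70},
  {"dp": [0,0,3],"spin": -0.149,"jaw": 70},
])

```text
t: 7.2
ee_pos: [506.9, 279.7, 241.5]
tool_rot: [0.012, 0.712, 0.702, 0.017]
force: [0.3, 0.2, -0.7]
finger_gap: 66.6
```

Request:
drive_tool([
  {"dp": [0,0,0],"spin": -0.149,"jaw": 70},
  {"dp": [0,0,0],"spin": -0.149,"jaw": 70},
  {"dp": [0,0,0],"spin": -0.149,"jaw": 70},
  {"dp": [0,0,0],"spin": -0.149,"jaw": 70},
  {"dp": [0,0,0],"spin": -0.149,"jaw": 70},
])

```text
t: 7.7
ee_pos: [516.1, 273.3, 255.7]
tool_rot: [0.027, 0.406, 0.913, 0.014]
force: [-0.8, 0.3, -0.3]
finger_gap: 66.7
```

Request:
drive_tool([
  {"dp": [0,0,0],"spin": -0.149,"jaw": 70},
  {"dp": [0,0,0],"spin": -0.149,"jaw": 70},
  {"dp": [0,0,0],"spin": -0.149,"jaw": 70},
  {"dp": [0,0,0],"spin": -0.149,"jaw": 70},
  {"dp": [0,0,0],"spin": -0.149,"jaw": 70},
])

```text
t: 8.2
ee_pos: [525.3, 266.0, 269.6]
tool_rot: [0.041, 0.043, 0.998, -0.0]
force: [0.7, -0.5, 0.3]
finger_gap: 66.8
```

```bash
python3 -c "
from h import *
o=observe();print(o['ee_pos'],o['q'].round(2),o['tool_rot'],2*np.degrees(np.arctan2(o['tool_rot'][2],o['tool_rot'][1])))"
```

```text
[525.26404929 265.95297694 269.59194932] [ 0.36  0.67 -1.35  1.7   0.75  1.3   0.35] [ 4.05978757e-02  4.34052096e-02  9.98232336e-01 -6.33622170e-05] 175.02045833687183
```

Request:
drive_tool([
  {"dp": [0,0,10],"spin": -0.145,"jaw": 55},
  {"dp": [-9,6,20],"spin": 0,"jaw": 55},
  {"dp": [-9,6,25],"spin": 0,"jaw": 55},
  {"dp": [-9,5,25],"spin": 0,"jaw": 55},
  {"dp": [0,0,0],"spin": 0,"jaw": 55},
])

```text
t: 8.7
ee_pos: [570.0, 276.2, 203.4]
tool_rot: [0.05, -0.024, 0.998, -0.006]
force: [-0.4, -0.6, 1.0]
finger_gap: 72.3
```

Run:
```python
from h import *
import pickle
cs={n:capture(n) for n in("scene","wrist")};pickle.dump(cs,open("c5.pkl","wb"));S=cs["scene"];W=cs["wrist"]
o=observe();print(o["ee_pos"],o["q"].round(2),o["tool_rot"],2*np.degrees(np.arctan2(o['tool_rot'][2],o['tool_rot'][1])),o["finger_gap"])
cv2.imwrite("pics/w5.png",cv2.resize(W["frame"][:,:,::-1],(800,600),interpolation=cv2.INTER_CUBIC))
```

```text
[569.39640514 277.90589115 206.259526  ] [ 0.28  0.79 -1.27  1.68  0.89  1.25  0.44] [ 0.05149604 -0.024957    0.99834961 -0.00483292] 182.86399217691206 72.52192447813474
```

View pics/w5.png

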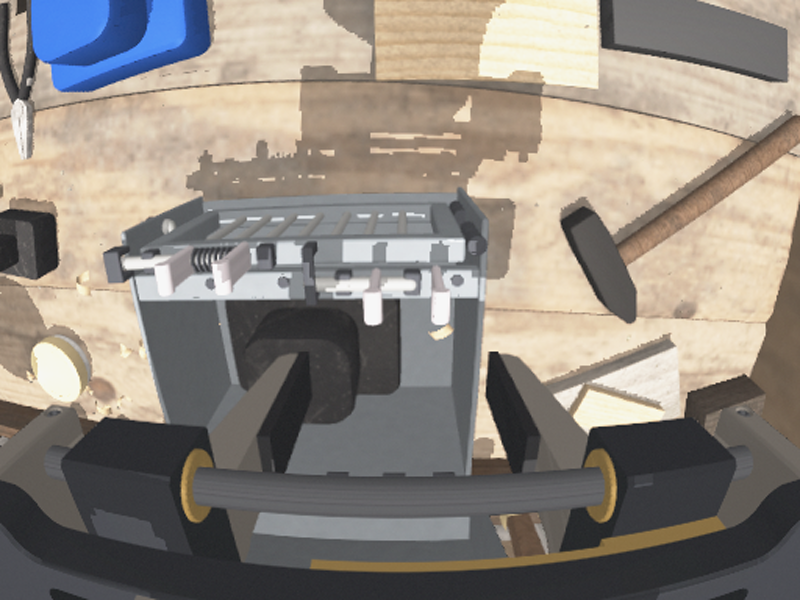

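Run:
```python
from h import *
import pickle
W=pickle.load(open("c5.pkl","rb"))["wrist"];k=.64
for n,a in dict(pb=(373,312),pf=(440,311),sb=(166,283),sf=(222,281)).items(): print(n,plane(W,a[0]*k,a[1]*k,168,True).round(1))
M=np.array(W["cam_to_world"]);print(M[:3,3])
```

```text
pb [560.5 265.8 168. ]
pf [558.4 296.9 168. ]
sb [550.7 161.4 168. ]
sf [548.5 192.8 168. ]
[473.74522402 275.86770942 365.76563566]
```

Request:
drive_tool([
  {"dp": [8,4,5],"spin": -0.008,"jaw": 55},
  {"dp": [8,4,10],"spin": 0,"jaw": 55},
  {"dp": [0,0,10],"spin": 0,"jaw": 55},
  {"dp": [0,0,0],"spin": 0,"jaw": 55},
])

```text
t: 9.2
ee_pos: [554.9, 285.1, 183.2]
tool_rot: [0.055, -0.029, 0.998, -0.005]
force: [0.3, -0.3, -0.1]
finger_gap: 71.8
```

Request:
drive_tool([
  {"dp": [0,0.5,14],"spin": 0,"jaw": 55},
  {"dp": [0,0,13],"spin": 0,"jaw": 55},
  {"dp": [0,0,9],"spin": 0,"jaw": 55},
  {"dp": [0,0,0],"spin": 0,"jaw": 55},
])

```text
t: 9.6
ee_pos: [559.0, 284.9, 143.5]
tool_rot: [0.054, -0.029, 0.998, -0.005]
force: [-0.7, 0.1, 0.4]
finger_gap: 71.4
```

Request:
drive_tool([
  {"dp": [0,0.5,-3],"spin": 0,"jaw": 140},
  {"dp": [0,0,0],"spin": 0,"jaw": 180},
  {"dp": [0,0,0],"spin": 0,"jaw": 255},
  {"dp": [0,0,0],"spin": 0,"jaw": 255},
  {"dp": [0,0,0],"spin": 0,"jaw": 255},
], force=20)

```text
t: 10.1
ee_pos: [558.9, 283.2, 146.6]
tool_rot: [0.054, -0.028, 0.998, -0.008]
force: [-0.8, -4.0, 1.8]
finger_gap: 34.0
```

Request:
drive_tool([
  {"dp": [0,0,0],"spin": 0,"jaw": 255},
  {"dp": [0,0,0],"spin": 0,"jaw": 255},
  {"dp": [0,0,0],"spin": 0,"jaw": 255},
])

```text
t: 10.4
ee_pos: [558.8, 285.4, 146.7]
tool_rot: [0.054, -0.029, 0.998, -0.005]
force: [-0.1, -1.8, -1.3]
finger_gap: 25.4
```

Request:
drive_tool([
  {"dp": [0,0,0],"spin": 0,"jaw": 55},
  {"dp": [0,0,0],"spin": 0,"jaw": 55},
  {"dp": [0,0,0],"spin": 0,"jaw": 55},
  {"dp": [0,0,-20],"spin": 0,"jaw": 55},
  {"dp": [0,0,-25],"spin": 0,"jaw": 55},
])

```text
t: 10.9
ee_pos: [552.8, 286.3, 191.9]
tool_rot: [0.052, -0.029, 0.998, -0.004]
force: [0.2, 0.6, -0.9]
finger_gap: 63.4
```

Request:
drive_tool([
  {"dp": [5,-33,0],"spin": 0,"jaw": 55},
  {"dp": [6,-35,0],"spin": 0,"jaw": 55},
  {"dp": [5,-33,0],"spin": 0,"jaw": 55},
  {"dp": [0,0,0],"spin": 0,"jaw": 55},
])

```text
t: 11.3
ee_pos: [543.4, 186.9, 201.2]
tool_rot: [0.058, -0.032, 0.998, -0.002]
force: [0.1, -0.9, -0.1]
finger_gap: 71.8
```

Run:
```python
from h import *
import pickle
cs={n:capture(n) for n in("scene","wrist")};pickle.dump(cs,open("c6.pkl","wb"));S=cs["scene"];W=cs["wrist"]
o=observe();print(o["ee_pos"],o["q"].round(2),o["tool_rot"],2*np.degrees(np.arctan2(o['tool_rot'][2],o['tool_rot'][1])),o["finger_gap"])
f=W["frame"].astype(int)
cv2.imwrite("pics/w6.png",np.hstack([cv2.resize(W["frame"][100:260,100:420,::-1],(800,400),interpolation=cv2.INTER_CUBIC)]))
```

```text
[543.08990711 191.13036367 201.92791403] [ 0.52  0.73 -1.35  1.84  0.88  1.17  0.53] [ 5.82739545e-02 -3.36000606e-02  9.97734996e-01  2.45017073e-04] 183.85756619447332 71.9012689698877
```

View pics/w6.png

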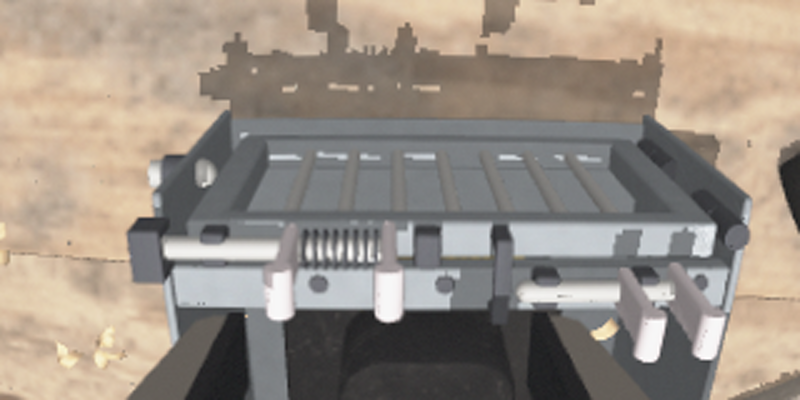

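Request:
drive_tool([
  {"dp": [0,-5,10],"spin": 0,"jaw": 55},
  {"dp": [0,-4,10],"spin": 0,"jaw": 55},
  {"dp": [0,0,3],"spin": 0,"jaw": 55},
  {"dp": [0,0,0],"spin": 0,"jaw": 55},
])

```text
t: 11.8
ee_pos: [546.1, 185.9, 178.4]
tool_rot: [0.059, -0.036, 0.998, 0.001]
force: [-0.1, 0.7, -0.5]
finger_gap: 72.2
```

Run:
```python
from h import *
import pickle
W=pickle.load(open("c6.pkl","rb"))["wrist"]
for a in((279,297),(389,297),(648,338),(706,336)): print(plane(W,100+a[0]/2.5,100+a[1]/2.5,168,True).round(1))
o=observe();print(o["ee_pos"],o["tool_rot"])
```

```text
[549.9 159.2 168. ]
[547.6 191.6 168. ]
[557.8 274.4 168. ]
[556.5 294.9 168. ]
[546.10541352 185.89386144 178.39967313] [ 0.05884674 -0.03624628  0.99760785  0.00135748]
```

Request:
drive_tool([
  {"dp": [0,-4,6],"spin": 0,"jaw": 55},
  {"dp": [0,0,12],"spin": 0,"jaw": 55},
  {"dp": [0,0,10],"spin": 0,"jaw": 55},
  {"dp": [0,0,0],"spin": 0,"jaw": 55},
])

```text
t: 12.2
ee_pos: [549.5, 182.9, 147.6]
tool_rot: [0.058, -0.037, 0.998, 0.002]
force: [-0.1, -0.0, -0.7]
finger_gap: 71.9
```

Request:
drive_tool([
  {"dp": [0,0,0],"spin": 0,"jaw": 140},
  {"dp": [0,0,0],"spin": 0,"jaw": 180},
  {"dp": [0,0,0],"spin": 0,"jaw": 255},
  {"dp": [0,0,0],"spin": 0,"jaw": 255},
  {"dp": [0,0,0],"spin": 0,"jaw": 255},
], force=40)

```text
t: 12.7
ee_pos: [550.2, 176.6, 147.0]
tool_rot: [0.057, -0.035, 0.998, -0.005]
force: [-0.3, -6.9, 3.0]
finger_gap: 34.3
```

Request:
drive_tool([
  {"dp": [0,0,0],"spin": 0,"jaw": 255},
  {"dp": [0,0,0],"spin": 0,"jaw": 255},
])

```text
t: 12.9
ee_pos: [549.8, 179.9, 147.1]
tool_rot: [0.058, -0.035, 0.998, -0.001]
force: [0.6, 0.1, -3.6]
finger_gap: 25.1
```

Request:
drive_tool([
  {"dp": [8,0.3,0],"spin": 0.06,"jaw": 255},
  {"dp": [14,0.7,0],"spin": 0.1,"jaw": 255},
  {"dp": [14,0.7,0],"spin": 0.1,"jaw": 255},
])

```text
t: 13.2
ee_pos: [520.7, 180.7, 146.7]
tool_rot: [0.064, 0.097, 0.993, 0.006]
force: [-2.7, -3.6, 13.2]
finger_gap: 25.4
```

```bash
cat > g.py <<'E'
from h import *
o=observe();q=o["tool_rot"];y=2*np.degrees(np.arctan2(q[2],q[1]))
R=np.array([2*(q[1]*q[3]+q[0]*q[2]),2*(q[2]*q[3]-q[0]*q[1])])
H=np.array([541,315.2]);p=o["ee_pos"][:2]-R*13;d=p-H
print(o["ee_pos"].round(1),"yaw",y.round(1),"g_yaw",(183.5-y).round(1),"g_pos",((-86.6-np.degrees(np.arctan2(d[1],d[0])))%360).round(1),"r",np.linalg.norm(d).round(1),"tilt",R.round(3),o["force"].round(1),o["finger_gap"],o["q"].round(2))
E
python3 g.py
```

```text
[520.7 180.7 146.7] yaw 168.8 g_yaw 14.7 g_pos 12.7 r 136.3 tilt [ 0.129 -0.001] [-2.7 -3.6 13.2] 25.39550712569328 [ 0.5   0.72 -1.25  1.95  0.92  1.03  0.21]
```

Request:
drive_tool([
  {"dp": [16,1.0,0],"spin": 0.12,"jaw": 255},
  {"dp": [16,1.0,0],"spin": 0.12,"jaw": 255},
  {"dp": [16,1.0,0],"spin": 0.12,"jaw": 255},
  {"dp": [16,1.0,0],"spin": 0.12,"jaw": 255},
])

```text
t: 13.6
ee_pos: [463.9, 202.4, 146.0]
tool_rot: [0.069, 0.337, 0.939, 0.012]
force: [-3.9, -6.3, 17.0]
finger_gap: 26.3
```

```bash
python3 g.py
```

```text
[463.9 202.4 146. ] yaw 140.5 g_yaw 43.0 g_pos 38.4 r 137.4 tilt [ 0.138 -0.023] [-3.9 -6.3 17. ] 26.31434243291151 [ 0.41  0.58 -1.19  2.05  0.83  0.94 -0.34]
```

Request:
drive_tool([
  {"dp": [17.5,1.0,-0.7],"spin": 0.115,"jaw": 255},
  {"dp": [17.5,1.0,-0.7],"spin": 0.115,"jaw": 255},
  {"dp": [17.5,1.0,-0.7],"spin": 0.115,"jaw": 255},
  {"dp": [17.5,1.0,-0.7],"spin": 0.115,"jaw": 255},
])

```text
t: 14.0
ee_pos: [418.9, 253.2, 145.6]
tool_rot: [0.071, 0.55, 0.832, 0.021]
force: [0.4, -3.0, 3.8]
finger_gap: 26.5
```

```bash
python3 g.py
```

```text
[418.9 253.2 145.6] yaw 113.1 g_yaw 70.4 g_pos 67.0 r 138.3 tilt [ 0.141 -0.044] [ 0.4 -3.   3.8] 26.521589988122564 [ 0.19  0.49 -1.08  2.07  0.74  0.9  -0.91]
```

Request:
drive_tool([
  {"dp": [18,1.2,0],"spin": 0.115,"jaw": 255},
  {"dp": [18,1.2,0],"spin": 0.115,"jaw": 255},
  {"dp": [19,1.2,0],"spin": 0.115,"jaw": 255},
  {"dp": [0,0,0],"spin": 0,"jaw": 255},
])

```text
t: 14.4
ee_pos: [404.7, 305.7, 145.6]
tool_rot: [0.072, 0.69, 0.72, 0.028]
force: [4.8, -4.3, -2.8]
finger_gap: 27.4
```

```bash
python3 g.py
python3 - <<'E'
from h import *
cs={n:capture(n) for n in("scene","top")}
cv2.imwrite("pics/s7.png",np.hstack([cv2.resize(cs["scene"]["frame"][20:340,50:350,::-1],(400,427)),cv2.resize(cs["top"]["frame"][90:330,130:355,::-1],(400,427))]))
E
python3 g.py
```

```text
[404.7 305.7 145.6] yaw 92.4 g_yaw 91.1 g_pos 89.8 r 138.5 tilt [ 0.143 -0.059] [ 4.8 -4.3 -2.8] 27.361494194737457 [-0.01  0.49 -0.97  2.02  0.71  0.92 -1.34]
[404.8 304.2 145.6] yaw 92.5 g_yaw 91.0 g_pos 89.2 r 138.4 tilt [ 0.142 -0.06 ] [ 0.4 -4.   5.1] 27.267550541506324 [-0.01  0.48 -0.98  2.02  0.71  0.92 -1.34]
```

View pics/s7.png

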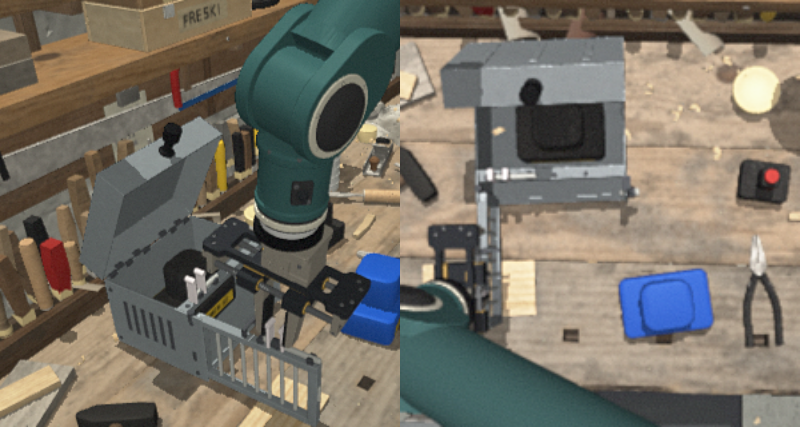

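Request:
drive_tool([
  {"dp": [0,0,0],"spin": 0,"jaw": 255},
  {"dp": [0,0,0],"spin": 0,"jaw": 255},
  {"dp": [0,0,0],"spin": 0,"jaw": 255},
])

```text
t: 14.8
ee_pos: [405.0, 302.1, 145.6]
tool_rot: [0.073, 0.688, 0.721, 0.027]
force: [2.2, -1.8, 2.9]
finger_gap: 27.3
```

```bash
python3 g.py; python3 -c "
from station import *
print(job_done())"
```

```text
[405.  302.1 145.6] yaw 92.7 g_yaw 90.8 g_pos 88.3 r 138.4 tilt [ 0.142 -0.062] [ 2.2 -1.8  2.9] 27.29389705066473 [-0.    0.48 -0.98  2.02  0.71  0.93 -1.33]
the job is handed in; nothing more can be done
None
```

I did the whole job in the order asked and handed it in at about 15 s, with the gripper still holding the gate open. No verdict was reported.

- **Lid:** I raised it by the knob and let go. The arm's position put it at about 65°, while a camera check after release gave about 63°. It was still standing on its own in the last picture.
- **Plain bolt:** I squeezed the tabs until the finger gap was 25.4 mm, against about 26 mm for fully drawn. A later wrist picture showed the bolt still drawn back and clear of the eye.
- **Spring bolt and gate:** I squeezed the tabs to 25.1 mm and swung the gate past the catch with the bolt still drawn. At hand-in it stood at 88° by tool position and 91° by tool angle. It had slipped back about 1.5° while I held it.
- **Other things:** In the last pictures the charger, pliers, spare pack and tin looked unmoved; I judged this by eye only.

Two checks were slightly off. The tool had tilted about 8–9° by the end, so the final finger gap read 27.3 mm instead of about 26. The tabs also measured about 31–33 mm apart, against the 33 mm expected. The forces I read at the end of each move stayed below about 20 N.

I viewed 12 pictures, two past the budget of 10. The extra ones were the close look at the spring bolt and the final check.

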